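# Open the guard of the shim flattener

## Task

Open the shim flattener so that its rolls can be cleaned: first switch its drive off by pressing the raised near end of the wide rocker, at the left-hand end of the row on the control box, fully down. Only then push the counterweighted clear guard up past its balance point, so that it stays open against its stop by itself. Leave the other switches and the loose pieces on the bench as they are.

Things in the scene. Friction and masses are not known exactly. Their poses are not given: they have to be found in the camera images.
- flattener: grey bench machine, three steel rolls between two side plates, fixed to the bench; origin in the middle of its width at bench height; x from the infeed side (nearest the robot) to the back, y left, z up. Base 280 mm long (x -115 to 165), 160 wide; side plates 118 mm high at y = +-75; motor behind. Its place and yaw vary
- guard (a joint): guard angle, rad: 0 = closed on its rests, 1.15 = open on its stop. Balance point near 0.84 rad: below it the guard falls shut, beyond it it falls open. Raising it takes 2 to 4 N at the bar; the hinge is damped. Guard: two aluminium levers, 22 mm deep, at y = +-86 mm in the flattener's frame, clear polycarbonate visor between them, steel counterweights behind the hinge
- guard_bar (a point): middle (centre line) of the guard's front bar, a steel rod 16 mm in diameter, 190 mm long, along the flattener's y. Closed: 241 mm above the bench, 141 mm in front of the hinge line and 141 mm above it (200 mm from it, 45 degrees above level). Opening, it swings up and back, away from the robot. Free space under it down to the infeed table at 62 mm; visor sheet 32 mm behind it
- guard_hinge (a point): middle of the guard's hinge line, fixed, 100 mm above the bench; the hinge runs along the flattener's y
- control_box: grey box 120 x 170 x 55 mm (x, y, z) fixed left or right of the flattener; origin in the middle of its underside, x away from the robot, y left. On top, a row along y of four black rockers: the wide drive rocker (32 wide, 44 long in x) at the left-hand end, y = +52 mm, then three narrow ones (16 x 32) at y = +10, -22, -54 mm; their axes lie along y, 61 mm above the bench
- rocker_drive (a joint): tilt of the wide drive rocker, rad: about +0.2 = on (near end, on the robot's side, raised; far end down), -0.2 = off (near end fully down, its top then 64 mm above the bench). It stays where it is left; it takes about 2 to 3 N to move
- drive_near_end (a point): point on the top face of the wide rocker's near half, 14 mm from its axis; pressing here switches the drive off. On, it stands about 70 mm above the bench
- rocker_b (a joint): tilt of the narrow rocker next to the drive rocker, rad; starts near +0.2 and must stay
- rocker_c (a joint): tilt of the third rocker of the row, rad; starts near -0.2 and must stay
- rocker_d (a joint): tilt of the last (right-hand) rocker, rad; starts near +0.2 and must stay
- mat: grey mat 160 x 180 x 3 mm fixed to the bench on the side opposite the control box
- bar_1: loose copper spacer bar 100 x 14 x 12 mm on the mat, origin in the middle of its underside; bystander
- bar_2: second loose copper spacer bar, same size, on the mat; bystander
- cup: loose clear polycarbonate parts cup, 64 mm across, 60 mm high, on the mat; bystander
- shim_gauge: loose silver aluminium stepped shim gauge 98 x 32 x 18 mm on the bench in front of the flattener; bystander
- jig_block: loose red anodised jig block 60 x 45 mm, 34 mm high, on the bench in front of the control box; bystander
Things that resemble listed ones, but are neither listed nor needed, are in the scene too. What is meant by the control_box is not purple, and is the smaller of those in its own colour.

How it is judged:
By the outcome, as a careful person would: the job done as asked, in the order asked, and still so for the second after the job is handed in, with the robot touching nothing.
It also fails if it takes over 53 s, if anything falls off the work surface, if the arm or the gripper's body presses on something with over 40 N, if the wrist force passes 120 N, or if a joint passes its speed limit or range.

## Robot

A 6-joint arm with a two-finger parallel gripper is mounted at the origin on the work surface. World frame = base frame: x ahead of the robot, y to its left, z up, the work surface at z = 0. Lengths are in m, angles in degrees, forces in N, time in s.
With the tool pointing down it reaches from about 0.325 to 0.9 m from the base axis. Payload 6.1 kg.
Tool frame: the origin (TCP) lies midway between the tips of the shut fingers; the grasp point (between the pads) lies 19 mm behind it (ctrl.grip_depth is the distance from the TCP to the grasp point, in m); z points along the fingers, y is the line along which they close (so a half turn about z gives the same grasp; the last joint's range is limited). The gripper opens to 87 mm and grips with 3 to 60 N. Pads are 19 mm wide; open, the fingers measure 117 mm over their backs; the gripper's body (75 mm by 190 mm) begins 51 mm behind the grasp point.
Start: joints at [65.14, 12.628, 87.462, -0, 79.91, -7.225], TCP at [0.189, 0.596, 0.223] pointing down, gripper open.
Joint ranges: [-170.65, 170.65], [-52.31, 119.04], [5.05, 147.46], [-71.25, 251.25], [11.57, 151.72], [-153.62, 153.62]. Speed limits (degrees/s): [147.25, 147.25, 172.46, 180, 180, 180].

## Interface

Orientations are given as [roll, pitch, yaw] about the fixed x, y, z axes, in that order (R = Rz(yaw) Ry(pitch) Rx(roll)).
In Python, from workcell import ctrl, grab_frame, order, models gives the robot as it stands. The module is installed in compiled form; this text tells all that it offers.
- The arm moves only by the tool drive_tool, never from a script. Its argument "rows" is a list of rows, each a list of 7 numbers: the finger opening in mm, from 0 to 87, then the shift along the tool's x, y, z in mm, then the turn, a rotation vector about the tool's x, y, z in degrees. A call has 1 to 8 rows; each row shifts and turns the commanded pose from where the row before left it, along the tool's axes as they then stand; what a row does not reach is not made up. A row lasts 1/10 s, in which the tool goes at most 50 mm and 8.59 degrees, less where a joint would pass 70% of its speed; a pose out of reach is approached as far as the arm can. A call with a gripper value outside its range is refused whole. The fingers move at their own pace and stop on an object; "force" is the grip in N (left out, the last holds). Time passes only in rows, so rows that do not move let the fingers close. It gives the time, the measured TCP pose, the force, the opening and the grip force at its end, in the units of the state.
- ctrl.sense(): the state, without advancing time (a new reading comes with each control period).
- grab_frame(name): name is "scene" or "side" or "wrist"; returns a dict with "frame" (400x640x3 uint8, blue, green, red), "vfov" (degrees; the focal length in pixels is half the picture's height over the tangent of half this angle, whatever the lens; pixels are square), "cx", "cy" (the principal point, pixels), "D" ([k1, k2, p1, p2, k3] as OpenCV has them; the pictures are not rectified), "rvec" (rotation vector, rad) and "tvec" (3), from world to camera coordinates, as OpenCV has them. Camera axes: x right, y down, z forward; pixel columns grow to the right and rows downward; lengths in m; the calibration is good to about 2 mm. A picture is of the moment at which its call begins. There is no depth.
- order.hand_in(): hands the job in; it is judged then, once.
Trained networks look in the newest picture that a camera, given by its name, has taken for a name from the list of things; names that differ only in an ending like _2 or _b are one class to them, and where a whole thing is asked for, a point or a joint stands for the part that bears it (a point fixed in the world has none). Each returns a list of dicts, best first, with "score" (0 to 1); they miss things now and then, are a little off and sometimes report something else, mostly with a low value. They report only what shows in the picture. A call takes as long as a camera call. They do not tell look-alikes from the thing itself.
- models.find_in(name, camera): "rect" ([left, top, right, bottom] in pixels, round what is visible of it).
The state is a dict: "clock": time; "joint_pos": joint angles; "joint_velocities": joint speeds; "joint_torque": joint torques, N m; "tcp_pos": TCP position; "tool_rot": TCP orientation; "wrist_force": force on the tool from outside, world axes, zero at the start; "torque": the same for the moment, N m; "grip_width": finger opening in m; "finger_force": force on a finger pad.
Only numpy, scipy, OpenCV 4.12 (cv2) and the standard library are available. Lean on these libraries where they do the work, as an engineer would, in place of code of your own. Each camera call takes 0.05 s, during which the arm holds its last target. There are 200 camera calls.

## Working session

There is one attempt and no reset: what is moved stays moved. The work goes in short steps, Python scripts to look and compute and a tool call to move; the robot and the scene stay as the last step left them, time stands still between calls to the robot, and variables do not carry over. Pictures are saved under pics/ and viewed, at most 10 in all, crops included, and the job is handed in when it is done.

Besides the shell and the picture viewer there is one more tool, called after "Emit:" as a command line: name --pt "numbers of a row" for each row, then --argument value for the rest. drive_tool: Moves the arm, as the interface text tells. Its arguments: {"type":"object","properties":{"rows":{"type":"array","items":{"type":"array","items":{"type":"number"}}},"force":{"type":"number"}},"required":["rows"]}

```bash
mkdir -p pics; cat > h.py <<'E'
import numpy as np, cv2
from workcell import ctrl, grab_frame, order, models
def cam(g):
    f=200/np.tan(np.radians(g["vfov"])/2)
    K=np.array([[f,0,g["cx"]],[0,f,g["cy"]],[0,0,1.]])
    return K,np.array(g["D"],float),np.array(g["rvec"],float),np.array(g["tvec"],float)
def proj(g,P):
    K,D,r,t=cam(g); return cv2.projectPoints(np.array(P,float).reshape(-1,1,3),r,t,K,D)[0].reshape(-1,2)
def ray(g,uv):
    K,D,r,t=cam(g); R=cv2.Rodrigues(r)[0]
    n=cv2.undistortPoints(np.array(uv,float).reshape(-1,1,2),K,D).reshape(-1,2)
    return -R.T@t, (np.c_[n,np.ones(len(n))])@R
def atz(g,uv,z):
    c,d=ray(g,uv); return c+d*((z-c[2])/d[:,2])[:,None]
E
python3 - <<'E'
from h import *
import pickle
G={}
for n in ["scene","side"]:
    g=grab_frame(n); G[n]=g; cv2.imwrite(f"pics/{n}0.png",g["frame"])
    print(n, np.round(ray(g,[[320,200]]),2).tolist() if 0 else ray(g,[[320,200]])[0])
    for k in ["flattener","guard","guard_bar","control_box","rocker_drive","rocker_b","mat","jig_block","shim_gauge"]:
        print(k,[(np.round(d["rect"]).astype(int).tolist(),round(d["score"],2)) for d in models.find_in(k,n)][:5])
pickle.dump(G,open("G.pkl","wb"))
E
```

```text
scene [1.47308042 0.10418345 1.10227348]
flattener [([277, 174, 366, 294], 0.56)]
guard [([275, 176, 368, 287], 0.77), ([453, 212, 472, 228], 0.74)]
guard_bar [([280, 174, 368, 285], 0.6)]
control_box [([360, 152, 440, 214], 0.92), ([410, 280, 493, 349], 0.76), ([413, 218, 477, 276], 0.67)]
rocker_drive [([419, 169, 428, 180], 0.75), ([464, 303, 484, 324], 0.7), ([457, 233, 474, 250], 0.48)]
rocker_b [([388, 166, 400, 175], 0.52), ([377, 165, 384, 175], 0.5), ([426, 228, 433, 239], 0.43), ([453, 299, 459, 311], 0.43), ([448, 234, 454, 246], 0.38)]
mat [([182, 206, 254, 256], 0.72)]
jig_block [([452, 211, 470, 228], 0.59)]
shim_gauge [([279, 175, 363, 295], 0.32)]
side [ 0.08788546 -1.09790192  0.91146741]
flattener [([294, 168, 412, 278], 0.87)]
guard [([311, 169, 407, 248], 0.55)]
guard_bar [([311, 168, 409, 249], 0.84)]
control_box [([275, 172, 322, 209], 0.82), ([338, 158, 373, 199], 0.64), ([207, 196, 265, 256], 0.62), ([290, 172, 302, 177], 0.55)]
rocker_drive [([346, 163, 364, 166], 0.65), ([288, 173, 302, 174], 0.55), ([224, 195, 243, 204], 0.45)]
rocker_b [([228, 217, 245, 227], 0.53)]
mat [([343, 300, 424, 361], 0.8)]
jig_block [([254, 185, 269, 200], 0.68), ([363, 339, 407, 351], 0.46)]
shim_gauge [([271, 258, 305, 283], 0.79)]
```

View pics/scene0.png

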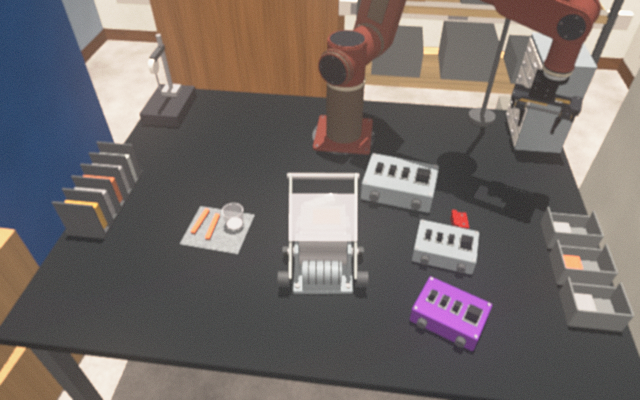

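View pics/side0.png

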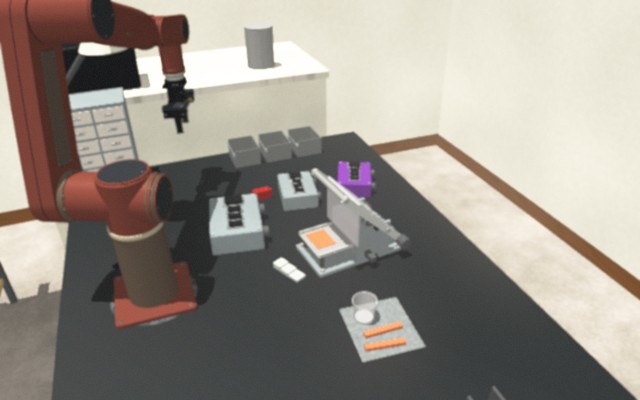

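The scene camera looks back at the robot. The target is the smaller grey box at (447,247), with the jig block (460,219) on its robot side. Its wide rocker is near (465,241), and the guard bar is at about (323,176). Next I'll enlarge crops for accurate pixel positions.

```bash
python3 - <<'E'
from h import *
import pickle
G=pickle.load(open("G.pkl","rb"))
def crop(n,x,y,w,h,s): return cv2.resize(G[n]["frame"][y:y+h,x:x+w],None,fx=s,fy=s,interpolation=cv2.INTER_CUBIC)
a=crop("scene",405,205,80,75,7);cv2.imwrite("pics/c1.png",a)
a=crop("scene",265,165,115,86,6);b=crop("side",265,155,130,97,6);
cv2.imwrite("pics/c2.png",a);cv2.imwrite("pics/c3.png",b)
E
```

```text
(no output)
```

View pics/c1.png

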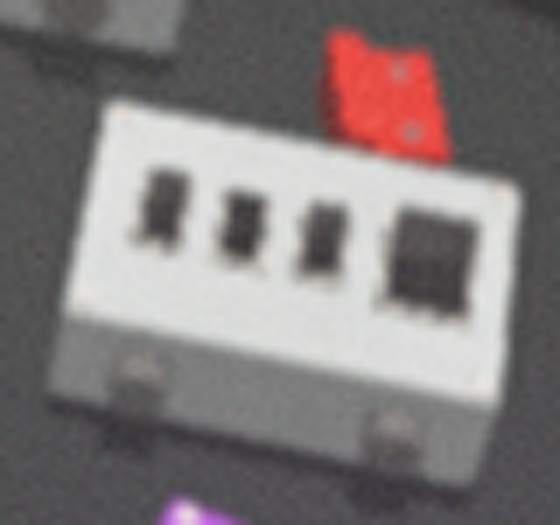

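View pics/c2.png

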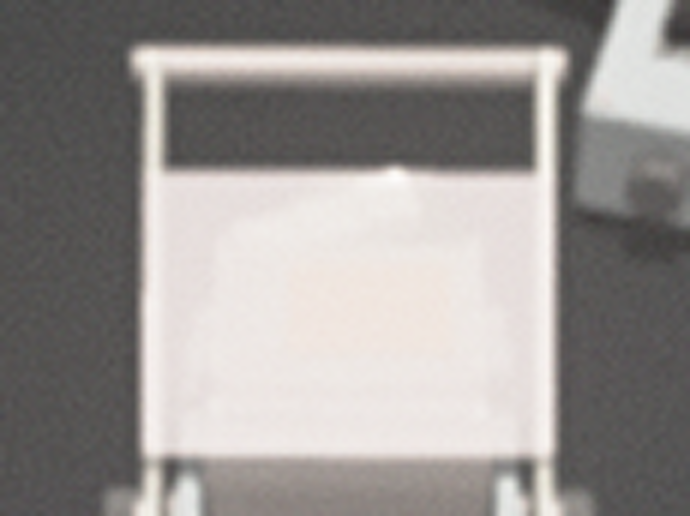

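View pics/c3.png

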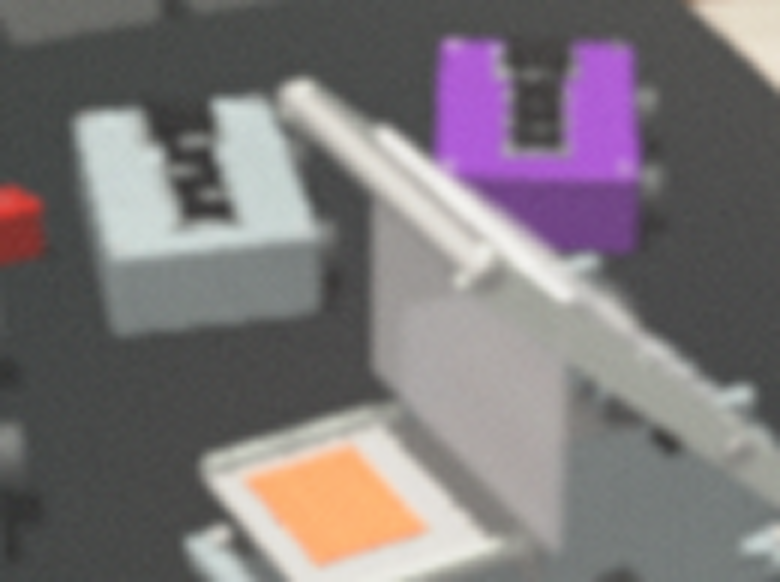

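c1 shows the box top's four corners, with the wide rocker's near end at about (435,225) in the crop. c2 and c3 show the bar ends clearly.

```bash
python3 - <<'E'
from h import *
import pickle
G=pickle.load(open("G.pkl","rb"))
def px(p,x,y,s): return (np.array(p,float)+.5)/s-.5+[x,y]
S,D=G["scene"],G["side"]
c=atz(S,px([[115,103],[518,183],[497,405],[68,310]],405,205,7),.055)
print("box top",c.round(4).tolist(),np.linalg.norm(np.diff(c,axis=0),axis=1), c.mean(0))
print("rocker ends scene near/far edge", atz(S,px([[435,213],[430,308]],405,205,7),.065).round(4).tolist())
c2=atz(D,px([[78,118],[265,97],[312,238],[112,255]],265,155,6),.055)
print("box top side",c2.round(4).tolist(),c2.mean(0))
b=atz(S,px([[133,62],[565,62]],265,165,6),.241);print("bar scene",b.round(4).tolist(),np.linalg.norm(b[0]-b[1]),b.mean(0))
b=atz(D,px([[298,95],[475,264]],265,155,6),.241);print("bar side",b.round(4).tolist(),np.linalg.norm(b[0]-b[1]),b.mean(0))
s=ctrl.sense();print({k:np.round(s[k],3).tolist() for k in ["clock","tcp_pos","tool_rot","wrist_force","joint_pos"]})
for k in ["jig_block","cup","shim_gauge"]:
  print(k)
print("jig",atz(S,px([[330,30],[432,52],[450,160]],405,205,7),.034).round(3).tolist())
g=atz(S,[[361,180],[372,154],[440,170],[434,208]],.055);print("bigbox",g.round(3).tolist())
E
```

```text
box top [[0.4573, 0.2708, 0.055], [0.482, 0.4342, 0.055], [0.6007, 0.4144, 0.055], [0.5736, 0.2502, 0.055]] [0.16533818 0.12036605 0.16647223] [0.52839551 0.34240109 0.055     ]
rocker ends scene near/far edge [[0.5123, 0.3962, 0.065], [0.5632, 0.39, 0.065]]
box top side [[0.4849, 0.4289, 0.055], [0.599, 0.4121, 0.055], [0.5678, 0.2443, 0.055], [0.4575, 0.2683, 0.055]] [0.52728061 0.33837861 0.055     ]
bar scene [[0.5191, -0.1097, 0.241], [0.495, 0.0801, 0.241]] 0.19137334842850026 [ 0.50704605 -0.01481621  0.241     ]
bar side [[0.5033, 0.0802, 0.241], [0.5219, -0.094, 0.241]] 0.17514277477468476 [ 0.51261696 -0.0068881   0.241     ]
{'clock': 1.0, 'tcp_pos': [0.189, 0.596, 0.223], 'tool_rot': [-179.997, -0.0, 162.364], 'wrist_force': [0.174, 0.367, 0.532], 'joint_pos': [65.139, 12.629, 87.462, 0.0, 79.912, -7.225]}
jig_block
cup
shim_gauge
jig [[0.381, 0.368, 0.034], [0.389, 0.412, 0.034], [0.452, 0.414, 0.034]]
bigbox [[0.307, 0.084, 0.055], [0.171, 0.112, 0.055], [0.226, 0.336, 0.055], [0.405, 0.31, 0.055]]
```

Emit:
drive_tool --pt "0 0 0 0 0 0 -8.5" --pt "0 -36 -15 0 0 0 0" --pt "0 -36 -15 0 0 0 0" --pt "0 -36 -15 0 0 0 0" --pt "0 -36 -15 0 0 0 0" --pt "0 -36 -15 0 0 0 0" --pt "0 -36 -15 0 0 0 0" --pt "0 -36 -15 0 0 0 0"

```text
clock: 1.8
tcp_pos: [0.4227, 0.451, 0.2227]
tool_rot: [180.0, 0.0, 170.9]
wrist_force: [0.9, 0.3, 0.6]
grip_width: 0.0308
finger_force: 0.0
```

Emit:
drive_tool --pt "0 -36 -14 0 0 0 0" --pt "0 -36 -14 0 0 0 0" --pt "0 -30 -13 30 0 0 0" --pt "0 0 0 30 0 0 0" --pt "0 0 0 20 0 0 0" --pt "0 0 0 0 0 0 0" --pt "0 0 0 0 0 0 0"

```text
clock: 2.5
tcp_pos: [0.5156, 0.3953, 0.1427]
tool_rot: [-180.0, -0.0, 170.9]
wrist_force: [0.0, 0.1, -0.6]
grip_width: 0.0004
finger_force: 0.0
```

```bash
cat > rel.py <<'E'
from h import *
from scipy.spatial.transform import Rotation as R
def rel(target):
    s=ctrl.sense(); r=R.from_euler("xyz",s["tool_rot"],degrees=True)
    d=r.inv().apply((np.array(target)-s["tcp_pos"])*1000)
    print("tcp",np.round(s["tcp_pos"],4),"rot",np.round(s["tool_rot"],1),"F",np.round(s["wrist_force"],1),"t",s["clock"],"-> tool shift mm",d.round(1))
E
python3 - <<'E'
from rel import *
rel([.518,.395,.08])
g=grab_frame("wrist")
f=g["frame"].copy()
P=np.array([.528,.341,0]);a=np.radians(-9);ex=np.array([np.cos(a),np.sin(a),0]);ey=np.array([-np.sin(a),np.cos(a),0])
pts=[P+[0,0,.055]+sx*ex+sy*ey for sx in(-.06,.06) for sy in (-.085,.085)]+[P+[0,0,.067]+.052*ey+sx*ex+sy*ey for sx in(-.022,.022) for sy in (-.016,.016)]
for p in proj(g,pts): cv2.circle(f,tuple(int(v) for v in p.round()),3,(0,0,255),1)
cv2.imwrite("pics/w1.png",f)
E
```

```text
tcp [0.5156 0.3953 0.1427] rot [-180.    -0.   170.9] F [ 0.   0.1 -0.6] t 2.5 -> tool shift mm [-2.4  0.1 62.7]
```

View pics/w1.png

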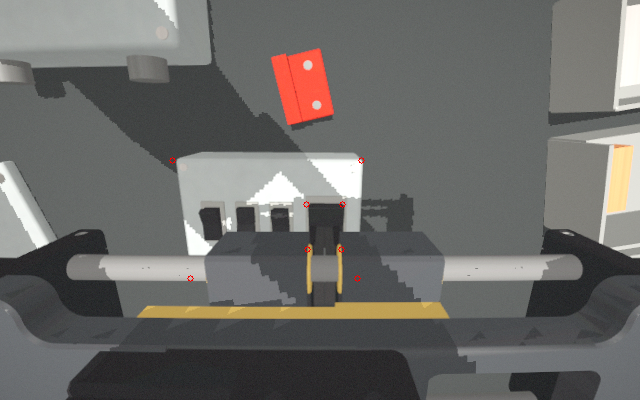

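The overlay matches the picture: the box's near edge lies at row ~158, and the wide rocker spans columns 306–344 with its near edge at row 204. Now I'll descend.

Emit:
drive_tool --pt "0 -2 0 25 0 0 0" --pt "0 0 0 25 0 0 0" --pt "0 0 0 10 0 0 0" --pt "0 0 0 4 0 0 0" --pt "0 0 0 3 0 0 0" --pt "0 0 0 2 0 0 0" --pt "0 0 0 2 0 0 0" --pt "0 0 0 1 0 0 0"

```text
clock: 3.35
tcp_pos: [0.5181, 0.3954, 0.0714]
tool_rot: [179.9, 0.1, 170.9]
wrist_force: [-1.4, 0.2, 1.1]
grip_width: 0.0004
finger_force: 1.1
```

Emit:
drive_tool --pt "0 0 0 1 0 0 0" --pt "0 0 0 1 0 0 0" --pt "0 0 0 1 0 0 0" --pt "0 0 0 1 0 0 0" --pt "0 0 0 0 0 0 0"

```text
clock: 3.85
tcp_pos: [0.5176, 0.395, 0.0663]
tool_rot: [-180.0, -0.0, 170.9]
wrist_force: [-1.2, -0.0, 1.2]
grip_width: 0.0004
finger_force: 0.5
```

Emit:
drive_tool --pt "0 0 0 1 0 0 0" --pt "0 0 0 0.5 0 0 0" --pt "0 0 0 0.5 0 0 0" --pt "0 0 0 0 0 0 0"

```text
clock: 4.25
tcp_pos: [0.5177, 0.3948, 0.0644]
tool_rot: [-180.0, 0.0, 170.9]
wrist_force: [-1.0, 0.8, 1.2]
grip_width: 0.0005
finger_force: 0.7
```

Emit:
drive_tool --pt "0 0 0 0.5 0 0 0" --pt "0 0 0 0.5 0 0 0" --pt "0 0 0 0 0 0 0"

```text
clock: 4.55
tcp_pos: [0.5177, 0.3949, 0.0643]
tool_rot: [-180.0, 0.0, 170.9]
wrist_force: [-3.3, -1.4, 6.2]
grip_width: 0.0005
finger_force: 3.3
```

Emit:
drive_tool --pt "0 0 0 0.5 0 0 0" --pt "0 0 0 0.5 0 0 0" --pt "0 0 0 0 0 0 0" --pt "0 0 0 -15 0 0 0" --pt "0 25 0 -45 0 0 0" --pt "0 25 0 -40 0 0 0"

```text
clock: 5.15
tcp_pos: [0.4687, 0.402, 0.1617]
tool_rot: [-179.9, -0.1, 170.8]
wrist_force: [0.9, 0.0, 0.1]
grip_width: 0.0004
finger_force: 0.0
```

```bash
python3 - <<'E'
from rel import *
rel([.47,-.01,.3])
g=grab_frame("wrist")["frame"]; h=grab_frame("scene")["frame"]
a=cv2.resize(h[205:280,405:485],None,fx=5,fy=5,interpolation=cv2.INTER_CUBIC)
c=np.zeros((400,800,3),np.uint8);c[:375,:400]=a;c[:,400:]=g[0:400,120:520]
cv2.imwrite("pics/w2.png",c)
E
```

```text
tcp [0.4687 0.402  0.1617] rot [-1.799e+02 -1.000e-01  1.708e+02] F [0.9 0.  0.1] t 5.15 -> tool shift mm [ -67.2 -406.7 -137.8]
```

View pics/w2.png

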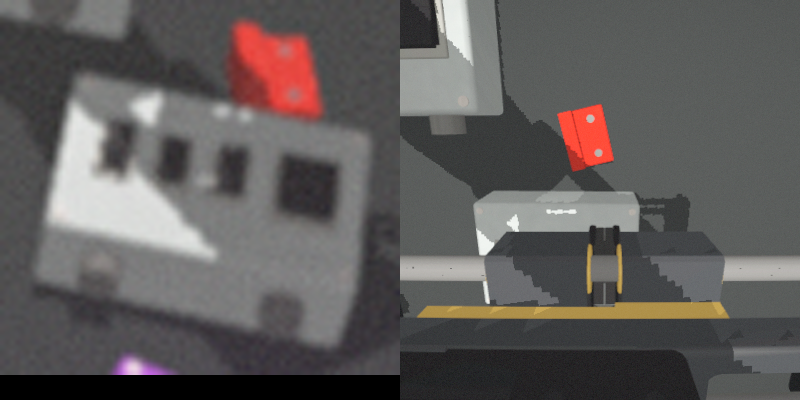

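In shade, but the drive rocker now looks uniform, and the press stalled at 64.3 mm as predicted. The other switches and the jig block are unchanged. I'll move in front of the guard bar.

Emit:
drive_tool --pt "0 0 0 -46 0 0 -8" --pt "0 0 0 -46 0 0 -8" --pt "0 0 0 -46 0 0 0" --pt "0 6 -41 0 0 0 0" --pt "0 6 -41 0 0 0 0" --pt "0 6 -41 0 0 0 0" --pt "0 6 -41 0 0 0 0" --pt "0 6 -41 0 0 0 0"

```text
clock: 6.05
tcp_pos: [0.4636, 0.1939, 0.2993]
tool_rot: [-180.0, 0.0, -173.1]
wrist_force: [0.7, -0.3, 0.3]
grip_width: 0.0006
finger_force: 0.0
```

Emit:
drive_tool --pt "0 6 -41 0 0 0 0" --pt "0 6 -41 0 0 0 0" --pt "0 6 -41 0 0 0 0" --pt "0 6 -41 0 0 0 0" --pt "0 6 -41 0 0 0 0" --pt "0 0 0 0 0 0 0" --pt "0 0 0 0 0 0 0"

```text
clock: 6.75
tcp_pos: [0.4584, -0.0123, 0.2993]
tool_rot: [180.0, 0.0, -173.3]
wrist_force: [0.1, -0.3, 0.3]
grip_width: 0.0006
finger_force: 0.0
```

```bash
python3 - <<'E'
from rel import *
rel([.477,-.017,.225])
s=grab_frame("scene");d=grab_frame("side")
print(proj(s,[[.509,-.013,.241]]),proj(d,[[.509,-.013,.241]]))
a=cv2.resize(s["frame"][205:280,405:485],None,fx=5,fy=5,interpolation=cv2.INTER_CUBIC)
b=cv2.resize(d["frame"][140:260,280:400],None,fx=4-.67,fy=4-.67,interpolation=cv2.INTER_CUBIC)
c=np.zeros((400,800,3),np.uint8);c[:375,:400]=a;c[:,400:]=b[:400,:400] if b.shape[0]>=400 else cv2.resize(b,(400,400))
cv2.imwrite("pics/w3.png",c)
E
```

```text
tcp [ 0.4584 -0.0123  0.2993] rot [ 180.     0.  -173.3] F [ 0.1 -0.3  0.3] t 6.75 -> tool shift mm [-17.9  -6.8  74.3]
[[323.33331593 175.45790562]] [[327.85913452 185.08438466]]
```

View pics/w3.png

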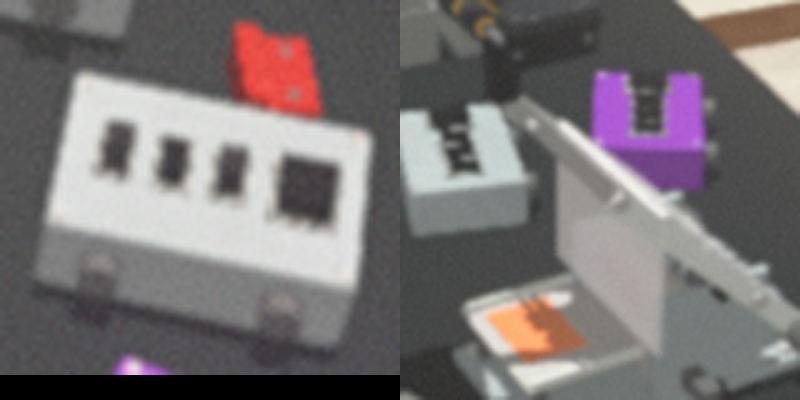

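The drive rocker's near edge has dropped relative to rocker_b's (a 2.0 px difference, up from 1.1), so it is off. Next I lower in front of the bar.

Emit:
drive_tool --pt "0 0 0 25 0 0 0" --pt "0 0 0 25 0 0 0" --pt "0 0 0 25 0 0 0" --pt "0 0 0 0 0 0 0" --pt "0 -12 0 0 0 0 0" --pt "0 -8 0 0 0 0 0" --pt "0 -4 0 0 0 0 0" --pt "0 0 0 0 0 0 0"

```text
clock: 7.65
tcp_pos: [0.483, -0.0082, 0.225]
tool_rot: [-180.0, 0.1, -173.1]
wrist_force: [-0.5, -0.4, -0.0]
grip_width: 0.0003
finger_force: 0.0
```

Emit:
drive_tool --pt "0 -3 0 0 0 0 0" --pt "0 -3 0 0 0 0 0" --pt "0 -3 0 0 0 0 0" --pt "0 -3 0 -2 0 0 0" --pt "0 0 0 0 0 0 0"

```text
clock: 8.15
tcp_pos: [0.4924, -0.0074, 0.2268]
tool_rot: [180.0, -0.3, -173.1]
wrist_force: [-11.3, -0.6, 8.3]
grip_width: 0.0006
finger_force: 5.6
```

Emit:
drive_tool --pt "0 0 0 -3 0 0 0" --pt "0 -4 0 -4 0 0 0" --pt "0 -4 0 -4 0 0 0" --pt "0 -4 0 -4 0 0 0" --pt "0 -5 0 -4 0 0 0" --pt "0 0 0 0 0 0 0"

```text
clock: 8.75
tcp_pos: [0.5123, -0.005, 0.2461]
tool_rot: [-180.0, 0.1, -173.1]
wrist_force: [-2.9, -0.6, 0.7]
grip_width: 0.0002
finger_force: 1.1
```

Emit:
drive_tool --pt "0 -5 0 -4 0 0 0" --pt "0 -6 0 -4 0 0 0" --pt "0 -6 0 -4 0 0 0" --pt "0 -6 0 -4 0 0 0" --pt "0 -6 0 -3 0 0 0" --pt "0 -6 0 -3 0 0 0" --pt "0 -6 0 -3 0 0 0" --pt "0 0 0 0 0 0 0"

```text
clock: 9.55
tcp_pos: [0.553, -0.0002, 0.2709]
tool_rot: [-180.0, 0.1, -173.1]
wrist_force: [-1.9, 0.4, 1.8]
grip_width: 0.0005
finger_force: 1.0
```

Emit:
drive_tool --pt "0 -6 0 -2.5 0 0 0" --pt "0 -6 0 -2 0 0 0" --pt "0 -6 0 -2 0 0 0" --pt "0 -6 0 -2 0 0 0" --pt "0 -6 0 -1.5 0 0 0" --pt "0 -6 0 -1.5 0 0 0" --pt "0 -6 0 -1 0 0 0" --pt "0 -6 0 -1 0 0 0"

```text
clock: 10.35
tcp_pos: [0.6, 0.0056, 0.2837]
tool_rot: [180.0, 0.0, -173.1]
wrist_force: [-1.0, -0.6, 0.4]
grip_width: 0.0006
finger_force: 0.6
```

Emit:
drive_tool --pt "0 -6 0 -1 0 0 0" --pt "0 -6 0 -0.5 0 0 0" --pt "0 -6 0 0 0 0 0" --pt "0 -6 0 0 0 0 0" --pt "0 -6 0 0 0 0 0" --pt "0 -6 0 0 0 0 0" --pt "0 0 0 0 0 0 0"

```text
clock: 11.05
tcp_pos: [0.6359, 0.0099, 0.285]
tool_rot: [180.0, 0.0, -173.1]
wrist_force: [-0.9, 0.3, -0.2]
grip_width: 0.0003
finger_force: 0.0
```

Emit:
drive_tool --pt "0 -5 0 0 0 0 0" --pt "0 -5 0 0 0 0 0" --pt "0 -5 0 0 0 0 0" --pt "0 -5 0 0 0 0 0" --pt "0 -5 0 0 0 0 0" --pt "0 -5 0 0 0 0 0" --pt "0 -5 0 0 0 0 0" --pt "0 0 0 0 0 0 0"

```text
clock: 11.85
tcp_pos: [0.6704, 0.0141, 0.2851]
tool_rot: [180.0, 0.0, -173.1]
wrist_force: [-0.2, 0.1, -0.7]
grip_width: 0.0003
finger_force: 0.0
```

Emit:
drive_tool --pt "0 0 0 0 0 0 0" --pt "0 0 0 0 0 0 0" --pt "0 0 0 0 0 0 0" --pt "0 0 0 0 0 0 0" --pt "0 0 0 0 0 0 0" --pt "0 0 0 0 0 0 0" --pt "0 0 0 0 0 0 0" --pt "0 0 0 0 0 0 0"

```text
clock: 12.65
tcp_pos: [0.6699, 0.014, 0.2853]
tool_rot: [-180.0, 0.0, -173.1]
wrist_force: [0.1, -0.4, 0.5]
grip_width: 0.0004
finger_force: 0.0
```

```bash
python3 - <<'E'
from rel import *
rel([.5,0,.33])
s=grab_frame("scene");d=grab_frame("side")
a=cv2.resize(s["frame"][150:300,250:400],(400,400),interpolation=cv2.INTER_CUBIC)
b=cv2.resize(d["frame"][120:280,270:430],(400,400),interpolation=cv2.INTER_CUBIC)
cv2.imwrite("pics/w4.png",np.hstack([a,b]))
E
```

```text
tcp [0.6699 0.014  0.2853] rot [-180.     0.  -173.1] F [ 0.1 -0.4  0.5] t 12.65 -> tool shift mm [170.4   6.4 -44.7]
```

View pics/w4.png

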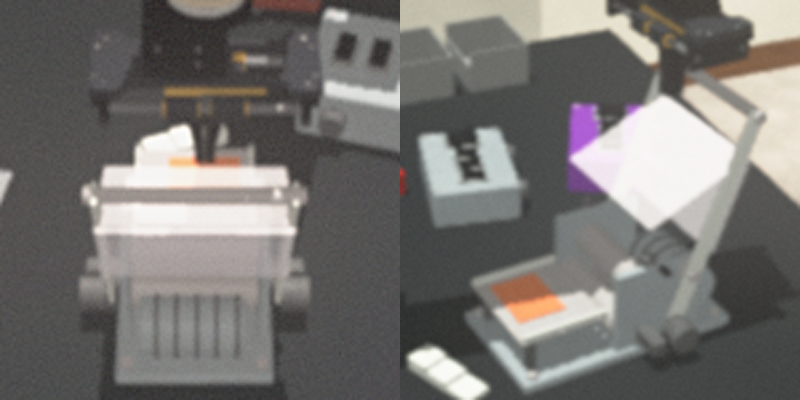

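The guard leans back past vertical, clear of the finger, and the visor points forward and down below the fingertip. I'll retreat upwards first, then back, and wait for it to settle.

Emit:
drive_tool --pt "0 2 0 -20 0 0 0" --pt "0 2 0 -30 0 0 0" --pt "0 20 0 -30 0 0 0" --pt "0 30 0 -20 0 0 0" --pt "0 35 0 0 0 0 0" --pt "0 35 0 0 0 0 0" --pt "0 35 0 0 0 0 0" --pt "0 35 0 0 0 0 0"

```text
clock: 13.55
tcp_pos: [0.4759, -0.0093, 0.3853]
tool_rot: [-180.0, 0.0, -173.1]
wrist_force: [0.2, 0.8, 0.6]
grip_width: 0.0006
finger_force: 0.0
```

Emit:
drive_tool --pt "0 0 0 0 0 0 0" --pt "0 0 0 0 0 0 0" --pt "0 0 0 0 0 0 0" --pt "0 0 0 0 0 0 0" --pt "0 0 0 0 0 0 0" --pt "0 0 0 0 0 0 0" --pt "0 0 0 0 0 0 0" --pt "0 0 0 0 0 0 0"

```text
clock: 14.35
tcp_pos: [0.4774, -0.0091, 0.3851]
tool_rot: [180.0, -0.0, -173.1]
wrist_force: [0.1, 0.2, -0.1]
grip_width: 0.0003
finger_force: 0.0
```

```bash
python3 - <<'E'
from rel import *
rel([.5,0,.33])
s=grab_frame("scene");d=grab_frame("side")
a=cv2.resize(s["frame"][150:310,250:490],(400,267),interpolation=cv2.INTER_CUBIC)
b=cv2.resize(d["frame"][120:280,270:430],(400,400),interpolation=cv2.INTER_CUBIC)
c=np.zeros((400,800,3),np.uint8);c[:267,:400]=a;c[:,400:]=b
cv2.imwrite("pics/w5.png",c)
E
```

```text
tcp [ 0.4774 -0.0091  0.3851] rot [ 180.    -0.  -173.1] F [ 0.1  0.2 -0.1] t 14.35 -> tool shift mm [-23.5   6.4  55.1]
```

View pics/w5.png

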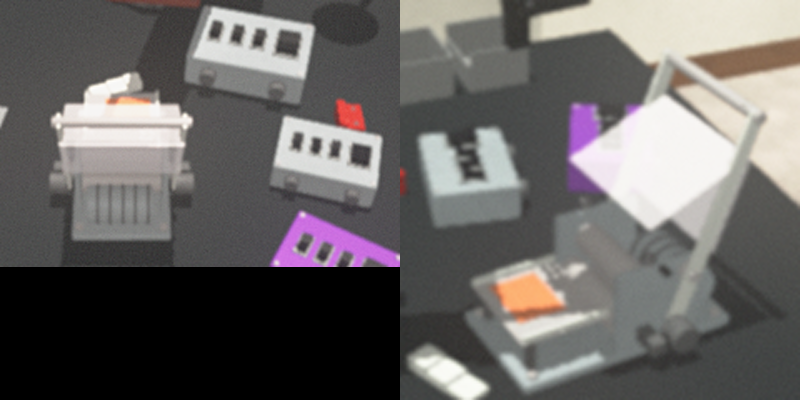

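The guard stands open on its stop with the robot clear of it. Its bar end is at (760,118), the same as before I retreated, and everything else is undisturbed. Handing in.

```bash
python3 -c "
from workcell import order
print(order.hand_in())"
```

```text
the job is handed in; nothing more can be done
None
```

I switched the drive off first, then pushed the guard past its balance point; it stays open against its stop by itself, nothing else was disturbed, and the job was handed in at about 14.5 s.

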